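Raise the balanced desk lamp and switch it on

TASK

The counterweighted desk lamp is folded down over its own switch. Push its arm up with the fingertips or the outside of the fingers, past its balance point, until it stays fully raised by itself, then press the round button at the front of its base all the way down to switch it on, and let go. Never take the arm or its light bar between the fingers, and leave everything else on the desk where it stands.

Things in the scene. Friction and masses are not known exactly. Their poses are not given: they have to be found in the camera images.
- lamp_arm (a joint): hinge of the lamp's arm, rad: 0 = folded on its lower stop (arm rises 30 deg from the pivot to the light bar), 1.0 = fully raised on its upper stop (87 deg); elevation = 0.524 + value. A counterweight behind the pivot balances it at about 0.47: below that it drops back, above it swings up by itself in about 2 s (damped). Folded, the bar takes 0.6 to 1 N to lift
- light_bar (a point): centre of the light bar at the end of the arm: a level round tube, 24 mm diameter, 260 mm long along this frame's y, 130 mm free to either side; x runs down the arm to the pivot, 200 mm away. 220 mm above the desk when folded, 320 mm when raised. The arm behind it, from the tube's middle to the pivot, is a bar 12 mm wide, 14 mm thick (22 mm wide at the tube)
- lamp_pivot (a point): middle of the arm's hinge axle, 120 mm above the desk, held in a fork 32 mm wide near the back of the base. Its frame is that of the base: x points from the front of the base (button) to the back, y to the left along the axle, z up. The base is fixed
- lamp: the lamp's dark steel base plate, 260 (x) x 180 (y) x 16 mm, fixed; origin at the centre of its underside on the desk, x towards its back (away from the button). The pivot is at x = +90 mm, the button at x = -85 mm, y = 0
- switch (a joint): travel of the push button, m: 0 = out, 0.006 = fully down. It is sprung and takes about 4 N; it comes back when released
- switch_top (a point): centre of the top of the white round button, 30 mm in diameter, at the front of the base; it is pressed straight down. When the arm is folded the light bar lies right above it
- eraser: small eraser, 21x44x12 mm, lying on the lamp's base plate to the left of the arm, close to the fork; loose, to be left alone (origin at its underside)
- pen_pot: dark pen pot with pens, 78x88 mm, 147 mm tall, on the desk left of the lamp; loose, to be left alone (origin at its underside)
- sticky_pad: sticky-note pad, 75x75x11 mm, left of the lamp; loose, to be left alone (origin at its underside)
- phone: phone lying flat, 146x72x8 mm, right of the lamp; loose, to be left alone (origin at its underside)
- mug: mug of coffee, 81x111x100 mm, right of and behind the lamp; loose, to be left alone (origin at its underside)
- calculator: pocket calculator, 118x74x11 mm, lying on the left side of the desk; loose, to be left alone (origin at its underside)
- stapler: stapler, 34x126x44 mm, at the front right; loose, to be left alone (origin at its underside)
- earbud_case: small rounded earbud case, 46x52x31 mm, near the front edge of the desk, left of the lamp; loose, to be left alone (origin at its underside)

How it is judged:
On the way, in this order (a step that is already met when the one before it is completed fails the run):
1. the arm is past its balance point and fully raised (value of joint lamp_arm above 0.92 rad), for 0.2 s.
2. the button is pressed down while the arm is raised (value of joint switch above 0.0045 m and value of joint lamp_arm above 0.92 rad), for 0.1 s.
At the end, for the whole second after the job is handed in: the arm rests fully raised by itself (joint above 0.92 rad of 1.0, at rest), the button has been pressed (beyond 4.5 of its 6 mm) after that and is out again, and each loose thing is within 30 mm of where it stood (value of joint lamp_arm above 0.92 rad and velocity of joint lamp_arm below 0.05 rad/s and value of joint switch below 0.002 m and distance of each of eraser, pen_pot, sticky_pad, phone, mug, calculator, stapler, earbud_case from where it was at the start of the episode below 0.03 m); the robot touches nothing.
It fails at once if the light bar or the arm is taken between the fingers (contact force between the fingers and lamp above 0.3 N and ((x of the grasp point in the frame of light_bar between -0.008 and 0.008 m and y of the grasp point in the frame of light_bar between -0.13 and 0.13 m and z of the grasp point in the frame of light_bar between -0.008 and 0.008 m) or (x of the grasp point in the frame of light_bar between 0 and 0.17 m and y of the grasp point in the frame of light_bar between -0.007 and 0.007 m and z of the grasp point in the frame of light_bar between -0.008 and 0.008 m))).
It fails at once if a loose thing is shoved, knocked over, lifted or carried off (more than 40 mm from its place, or tipped by more than 0.5 rad) (distance of any of eraser, pen_pot, sticky_pad, phone, mug, calculator, stapler, earbud_case from where it was at the start of the episode above 0.04 m or angle between any of eraser, pen_pot, sticky_pad, phone, mug, calculator, stapler, earbud_case's own z axis and vertical above 0.5 rad).
It also fails if it takes over 48 s, if anything falls off the work surface, if the arm or the gripper's body presses on something with over 40 N, if the wrist force passes 120 N, or if a joint passes its speed limit or range.

ROBOT

A 6-joint arm with a two-finger parallel gripper is mounted at the origin on a cart in front of the work surface, level with it; the furniture and walls round the work are solid. World frame = base frame: x ahead of the robot, y to its left, z up, the work surface at z = 0. Lengths are in m, angles in rad, forces in N, time in s.
With the tool pointing down it reaches from about 0.225 to 0.875 m from the base axis. Payload 3.4 kg.
Tool frame: the origin (TCP) lies on the centre line of the jaws, within the pads' length; the fingertips stand 11 mm ahead of it and the grasp point (between the pads) lies 8 mm behind it; z points along the fingers, y is the line along which they close (so a half turn about z gives the same grasp; the last joint's range is limited). The gripper opens to 85 mm and grips with 20 to 120 N. Pads are 22 mm wide; open, the fingers measure 114 mm over their backs; the gripper's body (76 mm by 85 mm) begins 54 mm behind the grasp point. The pads swing forward as they close: fully open they stand 13 mm farther back than shut.
Start: joints at [1.212, 0.276, 1.505, -0, 1.361, -0.121], TCP at [0.135, 0.559, 0.242] pointing down, gripper open.
Joint ranges: [-2.89, 2.89], [-0.75, 2.08], [0.22, 2.7], [-1.18, 4.32], [0.11, 2.71], [-2.7, 2.7]. Speed limits (rad/s): [2.57, 2.57, 3.14, 3.14, 3.14, 3.14].

INTERFACE

Orientations are given as a unit quaternion [w, x, y, z].
In Python, from rig import manip, eyes, job gives the robot as it stands.
- The arm moves only by the tool drive_tool, never from a script. Its argument "rows" is a list of rows, each a list of 3 entries, a list of its own where there are three numbers: the turn, a rotation vector about the world's x, y, z in rad, then the shift along the world's x, y, z in cm, then the finger opening in cm, from 0 to 8.54. A call has 1 to 8 rows; each row shifts and turns the commanded pose from where the row before left it; what a row does not reach is not made up. A row lasts 1/8 s, in which the tool goes at most 62.5 mm and 10.7 degrees, less where a joint would pass 70% of its speed; a pose out of reach is approached as far as the arm can. A call is refused whole if a number of a shift passes 6.25 or a number of a turn 0.188, either way. A call with a gripper value outside its range is refused whole. The fingers move at their own pace and stop on an object; "force" is the grip in N (left out, the last holds). Time passes only in rows, so rows that do not move let the fingers close. It gives the time, the measured TCP pose, the force, the opening and the grip force at its end, in the units of the state.
- manip.get_state(): the state, without advancing time (a new reading comes with each control period).
- eyes.get_image(name): name is "scene" or "top" or "wrist"; returns the picture (480x640x3 uint8, red, green, blue); there is no depth.
- eyes.get_calibration(name): a dict with "camera_matrix" (3x3 intrinsics, pixels), "k1" (the pictures are not rectified: a ray, as slopes to the right and down, at radius r is drawn at 1 + k1 r^2 times it, then the intrinsics apply), "view" (4x4, takes a point from world to camera coordinates). Camera axes: x right, y up, looking along -z (the intrinsics and any distortion apply to the point x, -y, -z); pixel columns grow to the right and rows downward; lengths in m; the calibration is good to about 2 mm. A picture is of the moment at which its call begins: read the wrist's pose just before it. get_calibration takes no time and is no camera call; for the wrist camera it gives the pose at the moment of the call.
- job.sign_off(): hands the job in; it is judged then, once.
The state is a dict: "clock": time; "qpos": joint angles; "qd": joint speeds; "effort": joint torques, N m; "position": TCP position; "ee_rot": TCP orientation; "contact_force": force on the tool from outside, world axes, zero at the start; "moment": the same for the moment, N m; "width": finger opening in m; "gripper_force": force on a finger pad.
Only numpy, scipy, OpenCV 4.12 (cv2) and the standard library are available. Lean on these libraries where they do the work, as an engineer would, in place of code of your own. Each camera call takes 0.05 s, during which the arm holds its last target. There are 200 camera calls.

## Working session

There is one attempt and no reset: what is moved stays moved. The work goes in short steps, Python scripts to look and compute and a tool call to move; the robot and the scene stay as the last step left them, time stands still between calls to the robot, and variables do not carry over. Pictures are saved under pics/ and viewed, at most 10 in all, crops included, and the job is handed in when it is done.

Besides the shell and the picture viewer there is one more tool, called after ">>>" in YAML: its name, and indented under it one key for each argument. drive_tool: Moves the arm, as the interface text tells. Its arguments: {"type":"object","properties":{"rows":{"type":"array"},"force":{"type":"number"}},"required":["rows"]}

```bash
mkdir -p pics
python3 - <<'E'
from rig import manip, eyes
import cv2
s=manip.get_state();print(s['clock'],s['position'],s['ee_rot'],s['width'])
for n in("scene","top"):
    cv2.imwrite(f"pics/{n}0.png",eyes.get_image(n)[:,:,::-1]); c=eyes.get_calibration(n);print(n,c)
E
```

```text
0.0 [0.13526087 0.55833826 0.24143334] [-2.32366635e-04  1.18624252e-01  9.92938797e-01 -8.81877398e-04] 0.08557091222058706
scene {'camera_matrix': array([[570.73493523,   0.        , 319.92564094],
       [  0.        , 570.73493523, 251.21391675],
       [  0.        ,   0.        ,   1.        ]]), 'k1': -0.04388886789777807, 'view': array([[ 0.6921396 , -0.72167655, -0.01121275, -0.40036441],
       [ 0.4621835 ,  0.43122786,  0.7748735 , -0.37065838],
       [-0.55437279, -0.54150298,  0.63201688, -1.27970046],
       [ 0.        ,  0.        ,  0.        ,  1.        ]])}
top {'camera_matrix': array([[612.51615552,   0.        , 316.52850024],
       [  0.        , 612.51615552, 244.23067584],
       [  0.        ,   0.        ,   1.        ]]), 'k1': -0.015333158598508735, 'view': array([[ 0.00178579, -0.99993604,  0.01116768, -0.02883511],
       [ 0.99268076,  0.00312116,  0.12072768, -0.56429852],
       [-0.12075482,  0.01087035,  0.99262284, -1.43141068],
       [ 0.        ,  0.        ,  0.        ,  1.        ]])}
```

View pics/scene0.png

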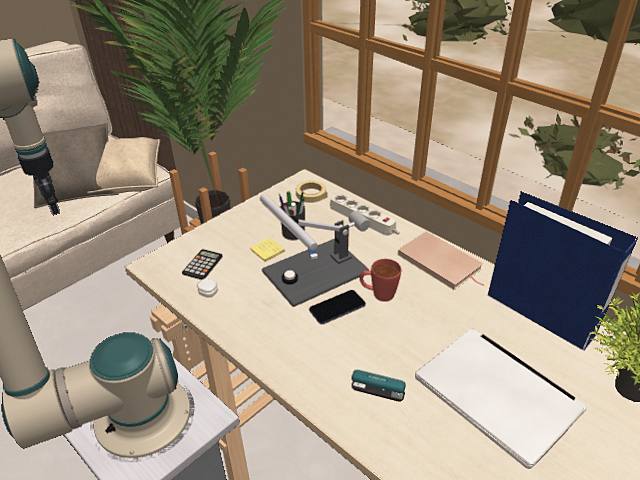

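View pics/top0.png

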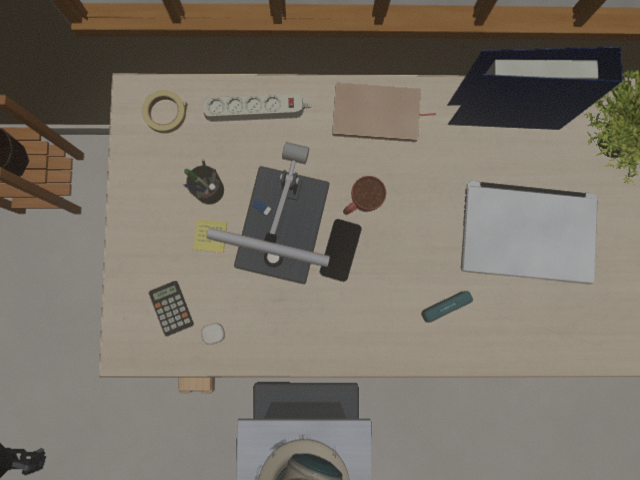

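Top view: base plate corners are near (260,167), (330,182), (305,283), (235,266). The light bar runs from (208,233) to (329,261), and the button is at about (273,257). In the scene view the button is at about (290,275).

```bash
cat > h.py <<'E'
import numpy as np, cv2
from rig import eyes
def ray(n,uv):
    c=eyes.get_calibration(n);K=c['camera_matrix'];V=c['view']
    p=cv2.undistortPoints(np.array([[uv]],float),K,np.array([c['k1'],0,0,0]))[0,0]
    d=V[:3,:3].T@np.array([p[0],-p[1],-1]); o=-V[:3,:3].T@V[:3,3]
    return o,d
def onz(n,uv,z):
    o,d=ray(n,uv); return (o+d*(z-o[2])/d[2]).round(4)
def proj(n,P):
    c=eyes.get_calibration(n);K=c['camera_matrix'];V=c['view']
    q=V[:3,:3]@np.array(P)+V[:3,3];x=np.array([q[0],-q[1]])/-q[2]
    x=x*(1+c['k1']*(x@x));return (K[:2,:2]@x+K[:2,2]).round(1)
E
python3 - <<'E'
from h import *
for uv in[(260,167),(330,182),(305,283),(235,266)]:print('corner',onz('top',uv,.016))
for uv in[(208,233),(329,261)]:print('bar',onz('top',uv,.22))
print('button',onz('top',(273,257),.026),onz('scene',(290,275),.026))
print('pivot',onz('top',(289,180),.13))
for n,uv,z in [('pot',(205,184),.1),('pad',(210,237),.01),('phone',(341,250),.008),('eraser',(261,207),.028),('mug',(368,194),.1),('mughandle',(348,211),.05)]:print(n,onz('top',uv,z))
t=cv2.imread('pics/top0.png')[140:300,180:400];s=cv2.imread('pics/scene0.png')[180:310,240:420]
t=cv2.resize(t,(770,560),interpolation=2);cv2.imwrite('pics/tc.png',t)
cv2.imwrite('pics/sc.png',cv2.resize(s,(720,520),interpolation=2))
E
```

```text
corner [0.7575 0.1117 0.016 ]
corner [ 0.7206 -0.0604  0.016 ]
corner [ 4.726e-01 -1.000e-04  1.600e-02]
corner [0.5131 0.1687 0.016 ]
bar [0.5647 0.2014 0.22  ]
bar [ 0.5067 -0.0514  0.22  ]
button [0.5342 0.0768 0.026 ] [0.5398 0.0791 0.026 ]
pivot [0.699  0.0362 0.13  ]
pot [0.6957 0.2311 0.1   ]
pad [0.5842 0.2315 0.01  ]
phone [ 0.5536 -0.0873  0.008 ]
eraser [0.6555 0.107  0.028 ]
mug [ 0.6737 -0.1455  0.1   ]
mughandle [ 0.6425 -0.1022  0.05  ]
```

View pics/tc.png

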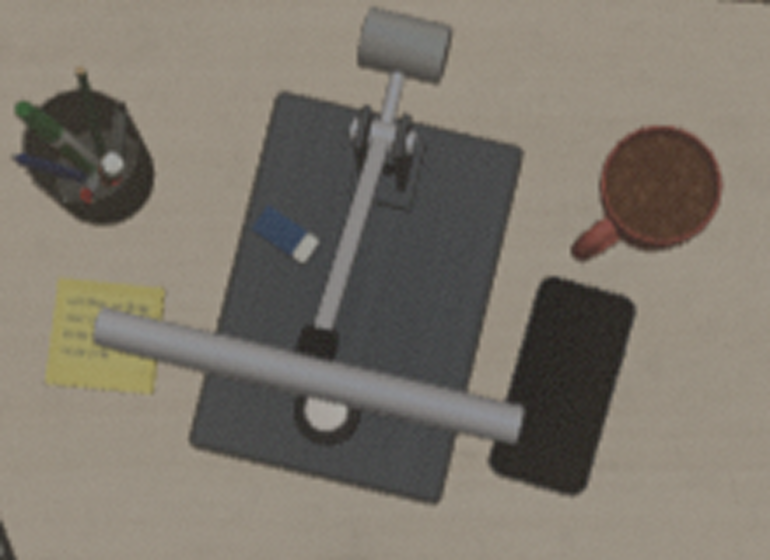

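View pics/sc.png

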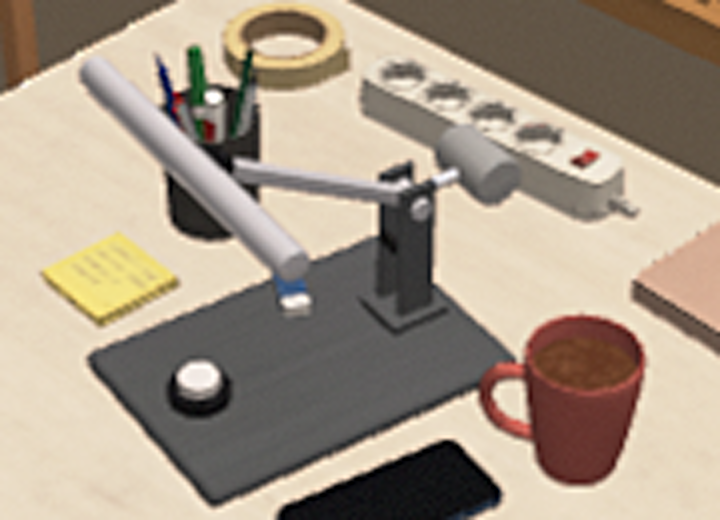

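>>> drive_tool:
  rows:
    - [[0, 0, 0], [3, -5, 0.3], 0]
    - [[0, 0, 0], [3, -5, 0.3], 0]
    - [[0, 0, 0], [3, -5, 0.3], 0]
    - [[0, 0, 0], [3, -5, 0.3], 0]
    - [[0, 0, 0], [3, -5, 0.3], 0]
    - [[0, 0, 0], [3, -5, 0.3], 0]
    - [[0, 0, 0], [3, -5, 0], 0]
    - [[0, 0, 0], [3, -5, 0], 0]
  force: 30

```text
clock: 1.1
position: [0.376, 0.1571, 0.2603]
ee_rot: [0.0, 0.119, 0.993, 0.0]
contact_force: [0.8, 0.6, -0.1]
width: 0.0001
gripper_force: 0.0
```

>>> drive_tool:
  rows:
    - [[-0.042, -0.18, 0], [0.6, -2, 0], 0]
    - [[-0.042, -0.18, 0], [0.6, -2, 0], 0]
    - [[-0.042, -0.18, 0], [0.6, -2, 0], 0]
    - [[-0.042, -0.18, 0], [0.6, -2, 0], 0]
    - [[-0.01, -0.043, 0], [0.6, -2, 0], 0]
    - [[0, 0, 0], [0, 0, 0], 0]

```text
clock: 1.85
position: [0.4039, 0.0581, 0.2591]
ee_rot: [0.374, 0.112, 0.92, -0.043]
contact_force: [0.4, 0.4, -0.7]
width: -0.0
gripper_force: 0.0
```

Run:
```python
from h import *
from rig import manip
from scipy.spatial.transform import Rotation as R
s=manip.get_state();q=s['ee_rot'];M=R.from_quat(q,scalar_first=True).as_matrix()
print(s['clock'],s['position'],s['qpos'],s['width'],s['contact_force']);print(M.round(3))
cv2.imwrite('pics/s1.png',eyes.get_image('scene')[:,:,::-1])
```

```text
1.85 [0.40391826 0.05806757 0.25912977] [ 0.26078359 -0.27123182  2.27333708 -0.69922586  0.54238004 -0.57037012] -1.0259935964525213e-05 [ 0.41664985  0.40618889 -0.71744398]
[[-0.696  0.238  0.678]
 [ 0.173  0.971 -0.163]
 [-0.697  0.004 -0.717]]
```

>>> drive_tool:
  rows:
    - [[0, 0, 0], [2.0, -0.6, -2.1], 0]
    - [[0, 0, 0], [2.4, -0.6, -2.1], 0]
    - [[0, 0, 0], [2.4, -0.6, -2.1], 0]
    - [[0, 0, 0], [2.4, -0.6, -2.0], 0]
    - [[0, 0, 0], [0, 0, 0], 0]

```text
clock: 2.52
position: [0.4997, 0.034, 0.1823]
ee_rot: [0.37, 0.111, 0.921, -0.042]
contact_force: [-0.1, 0.1, 0.3]
width: -0.0001
gripper_force: 0.0
```

Run:
```python
from h import *
from rig import manip
s=manip.get_state();print(s['clock'],s['position'],s['contact_force'])
a=eyes.get_image('scene')[160:330,200:440,::-1];b=eyes.get_image('top')[140:310,170:410,::-1]
cv2.imwrite('pics/m1.png',cv2.resize(np.vstack([a,b]),None,fx=1.7,fy=1.7,interpolation=2))
```

```text
2.525 [0.49973727 0.03399864 0.18234261] [-0.07786079  0.0541707   0.29817393]
```

View pics/m1.png

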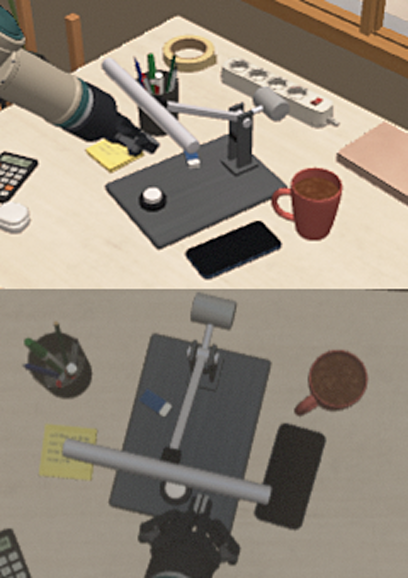

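The closed fingers are under the bar, to the right of the arm (top crop near (200,500)), and nothing else is touched. I'll push up and back now.

>>> drive_tool:
  rows:
    - [[0, 0, 0], [0.9, -0.2, 0.9], 0]
    - [[0, 0, 0], [0.9, -0.2, 0.9], 0]
    - [[0, 0, 0], [0.9, -0.2, 0.9], 0]
    - [[0, 0, 0], [0.9, -0.2, 0.9], 0]
    - [[0, 0, 0], [0.9, -0.2, 0.9], 0]

```text
clock: 3.25
position: [0.5416, 0.0248, 0.2288]
ee_rot: [0.371, 0.11, 0.921, -0.042]
contact_force: [-1.5, 1.0, -0.5]
width: 0.0002
gripper_force: 0.4
```

>>> drive_tool:
  rows:
    - [[0, 0, 0], [0.9, -0.2, 0.9], 0]
    - [[0, 0, 0], [0.9, -0.2, 0.9], 0]
    - [[0, 0, 0], [0.9, -0.2, 0.9], 0]
    - [[0, 0, 0], [0.9, -0.2, 0.8], 0]

```text
clock: 3.75
position: [0.5778, 0.017, 0.2641]
ee_rot: [0.371, 0.11, 0.921, -0.041]
contact_force: [-0.1, 0.5, -0.8]
width: -0.0002
gripper_force: 0.2
```

Run:
```python
from h import *
from rig import manip
s=manip.get_state();print(s['clock'],s['position'],s['contact_force'])
a=eyes.get_image('scene')[140:310,200:440,::-1];b=eyes.get_image('top')[120:310,170:410,::-1]
cv2.imwrite('pics/m2.png',cv2.resize(np.vstack([a,b]),None,fx=1.6,fy=1.6,interpolation=2))
```

```text
3.75 [0.57775658 0.01701311 0.26409035] [-0.10960814  0.49070153 -0.78890903]
```

View pics/m2.png

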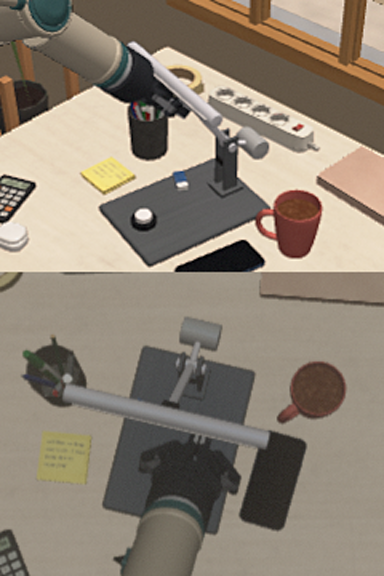

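The bar is on the fingers and about halfway up (top crop, from (68,393) to (268,437)). I'll keep pushing, now more backward.

>>> drive_tool:
  rows:
    - [[0, 0, 0], [1.0, -0.2, 0.8], 0]
    - [[0, 0, 0], [1.0, -0.2, 0.7], 0]
    - [[0, 0, 0], [1.0, -0.2, 0.6], 0]
    - [[0, 0, 0], [1.0, -0.2, 0.5], 0]
    - [[0, 0, 0], [0.8, -0.2, 0.3], 0]
    - [[0, 0, 0], [0, 0, 0], 0]
    - [[0, 0, 0], [0, 0, 0], 0]
    - [[0, 0, 0], [0, 0, 0], 0]

```text
clock: 4.85
position: [0.6259, 0.0063, 0.2914]
ee_rot: [0.371, 0.111, 0.921, -0.042]
contact_force: [0.5, -0.4, -1.1]
width: -0.0002
gripper_force: 0.0
```

>>> drive_tool:
  rows:
    - [[0, 0, 0], [0, 0, 0], 0]
    - [[0, 0, 0], [0, 0, 0], 0]
    - [[0, 0, 0], [0, 0, 0], 0]
    - [[0, 0, 0], [0, 0, 0], 0]
    - [[0, 0, 0], [0, 0, 0], 0]
    - [[0, 0, 0], [0, 0, 0], 0]

```text
clock: 5.6
position: [0.6264, 0.0063, 0.2918]
ee_rot: [0.371, 0.111, 0.921, -0.042]
contact_force: [-0.5, -0.3, -0.0]
width: 0.0002
gripper_force: 0.0
```

Run:
```python
from h import *
from rig import manip
s=manip.get_state();print(s['clock'],s['position'],s['contact_force'])
a=eyes.get_image('scene')[140:310,200:440,::-1];b=eyes.get_image('top')[120:310,170:410,::-1]
cv2.imwrite('pics/m3.png',cv2.resize(np.vstack([a,b]),None,fx=1.6,fy=1.6,interpolation=2))
```

```text
5.6 [0.62641918 0.00629548 0.29182514] [-0.53488885 -0.27041321 -0.02488111]
```

View pics/m3.png

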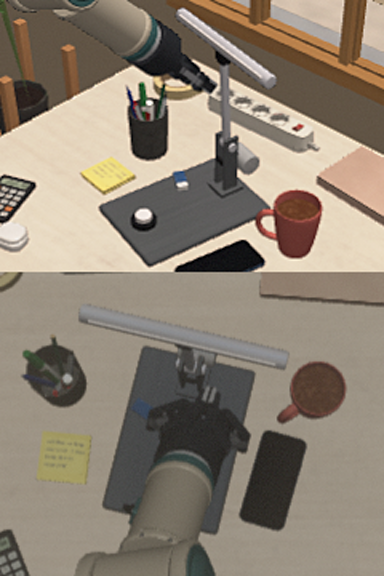

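The arm stands fully raised, with the bar from (82,312) to (288,360) in the top crop, and the hand is clear of it. Next I back off, point the tool down again and go above the button.

>>> drive_tool:
  rows:
    - [[0, 0, 0], [-4, 1.0, 0], 0]
    - [[0, 0, 0], [-5, 1.2, 0], 0]
    - [[0, 0, 0], [-4, 1.2, 0], 0]
    - [[0.042, 0.18, 0], [1, 1.0, -1], 0]
    - [[0.042, 0.18, 0], [1, 1.0, -2], 0]
    - [[0.042, 0.18, 0], [1, 1.0, -2], 0]
    - [[0.042, 0.18, 0], [0.5, 0.4, -2], 0]
    - [[0.01, 0.043, 0], [0.1, 0, -2], 0]

```text
clock: 6.7
position: [0.5353, 0.0737, 0.2005]
ee_rot: [-0.009, 0.12, 0.993, 0.0]
contact_force: [-0.3, 0.2, -0.6]
width: -0.0002
gripper_force: 0.0
```

Run:
```python
from h import *
from rig import manip
s=manip.get_state();print(s['clock'],s['position'],s['ee_rot'],s['contact_force'])
for z in(.02,.025,.03,.035):print(z,proj('scene',(.533,.0744,z)),proj('top',(.533,.0744,z)))
# button: bright blob in the scene picture
g=cv2.imread('pics/scene0.png',0)[262:292,272:308];m=(g>150).astype('u1')
n,l,st,ce=cv2.connectedComponentsWithStats(m);print([(st[i][4],ce[i]+[272,262]) for i in range(1,n) if st[i][4]>15])
a=eyes.get_image('top');t=cv2.cvtColor(a[240:275,255:292],cv2.COLOR_RGB2GRAY);m=(t>150).astype('u1')
n,l,st,ce=cv2.connectedComponentsWithStats(m);print([(st[i][4],ce[i]+[255,240]) for i in range(1,n) if st[i][4]>15])
```

```text
6.7 [0.53532966 0.07368801 0.20051111] [-9.18248555e-03  1.19686547e-01  9.92769216e-01  3.09290806e-04] [-0.31086619  0.20968483 -0.55084799]
0.02 [289.5 278.5] [274.2 257.7]
0.025 [289.5 277.2] [274.  257.5]
0.03 [289.4 275.9] [273.9 257.3]
0.035 [289.3 274.5] [273.8 257.1]
[(np.int32(65), array([289.26153846, 273.52307692])), (np.int32(32), array([273.9375, 288.5625]))]
[(np.int32(31), array([274.35483871, 259.12903226]))]
```

>>> drive_tool:
  rows:
    - [[0, 0, 0], [-0.1, 0.1, -4], 0]
    - [[0, 0, 0], [0, 0, -4], 0]
    - [[0, 0, 0], [0, 0, -3.5], 0]
    - [[0, 0, 0], [0, 0, -2], 0]
    - [[0, 0, 0], [0, 0, 0], 0]

```text
clock: 7.38
position: [0.5283, 0.0754, 0.0659]
ee_rot: [-0.011, 0.119, 0.993, -0.0]
contact_force: [0.0, 0.9, 0.4]
width: 0.0
gripper_force: 0.0
```

>>> drive_tool:
  rows:
    - [[0, 0, 0], [0, 0, -0.5], 0]
    - [[0, 0, 0], [0, 0, -0.5], 0]
    - [[0, 0, 0], [0, 0, -0.5], 0]
    - [[0, 0, 0], [0, 0, -0.3], 0]

```text
clock: 7.88
position: [0.5314, 0.0753, 0.0487]
ee_rot: [-0.009, 0.119, 0.993, 0.0]
contact_force: [-0.1, -0.6, 2.0]
width: 0.0003
gripper_force: 0.6
```

>>> drive_tool:
  rows:
    - [[0, 0, 0], [0.2, 0, -0.2], 0]
    - [[0, 0, 0], [0, 0, -0.2], 0]
    - [[0, 0, 0], [0, 0, 0], 0]

```text
clock: 8.25
position: [0.5333, 0.0753, 0.0448]
ee_rot: [-0.01, 0.119, 0.993, 0.0]
contact_force: [-1.6, -0.1, 3.3]
width: -0.0003
gripper_force: 1.5
```

>>> drive_tool:
  rows:
    - [[0, 0, 0], [0, 0, -0.2], 0]
    - [[0, 0, 0], [0, 0, -0.2], 0]
    - [[0, 0, 0], [0, 0, 0], 0]

```text
clock: 8.62
position: [0.5333, 0.0752, 0.0428]
ee_rot: [-0.009, 0.119, 0.993, 0.0]
contact_force: [-5.7, 0.4, 17.6]
width: -0.0004
gripper_force: 8.5
```

The force jumped from 3 N to 18 N after about 6 mm of travel, so the button is on its stop. I'll release it and back away.

>>> drive_tool:
  rows:
    - [[0, 0, 0], [0, 0, 0], 0]
    - [[0, 0, 0], [0, 0, 1], 0]
    - [[0, 0, 0], [0, 0, 4], 0]
    - [[0, 0, 0], [-2, 0, 5], 0]
    - [[0, 0, 0], [-5, 0, 5], 0]
    - [[0, 0, 0], [-5, 0, 3], 0]
    - [[0, 0, 0], [0, 0, 0], 0]
    - [[0, 0, 0], [0, 0, 0], 0]

```text
clock: 9.62
position: [0.4201, 0.0753, 0.2151]
ee_rot: [-0.008, 0.119, 0.993, 0.0]
contact_force: [-0.7, -0.1, 0.9]
width: -0.0001
gripper_force: 0.0
```

Run:
```python
from h import *
from rig import manip
s=manip.get_state();print(s['clock'],s['position'],s['contact_force'])
a=eyes.get_image('scene')[140:330,180:440,::-1];b=eyes.get_image('top')[120:350,140:400,::-1]
cv2.imwrite('pics/m4.png',cv2.resize(np.vstack([a,b]),None,fx=1.4,fy=1.4,interpolation=2))
```

```text
9.625 [0.42008283 0.07527476 0.21514585] [-0.69201829 -0.11919494  0.92560959]
```

View pics/m4.png

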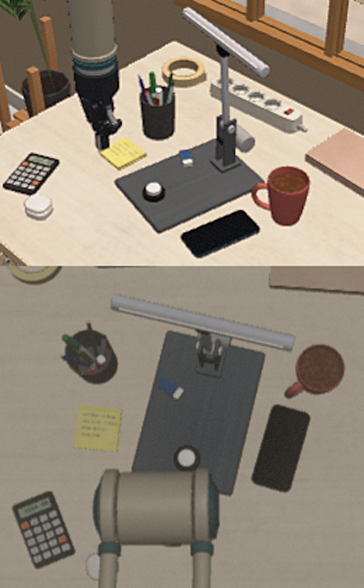

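The arm is still fully raised (bar at (112,302) to (292,340) in the top crop), the button is out at (186,458), and everything else on the desk stands where it was. Handing in.

```bash
python3 -c "
from rig import job
print(job.sign_off())"
```

```text
the job is handed in; nothing more can be done
None
```

The lamp arm was pushed up past its balance point and stays fully raised on its own, the button was pressed about 6 mm to its stop and released, nothing else on the desk appears to have moved, and the job is handed in (no verdict was returned).

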